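Check in a sample: label to the reader, cover on the jar

ROBOT

A 6-joint arm with a two-finger parallel gripper is mounted at the origin on the work surface. World frame = base frame: x ahead of the robot, y to its left, z up, the work surface at z = 0. Lengths are in mm, angles in rad, forces in N, time in s.
With the tool pointing down it reaches from about 400 to 925 mm from the base axis. Payload 12.5 kg.
Tool frame: the origin (TCP) lies at the very end of the fingers, on their centre line; the grasp point (between the pads) lies 19 mm behind it; z points along the fingers, y is the line along which they close (so a half turn about z gives the same grasp; the last joint's range is limited). The gripper opens to 95 mm and grips with 3 to 60 N. Pads are 20 mm wide; open, the fingers measure 119 mm over their backs; the gripper's body (75 mm by 180 mm) begins 59 mm behind the grasp point.
Start: joints at [-1.382, 0.491, 1.559, -0, 1.092, -0.106], TCP at [181.616, -598.049, 214.661] pointing down, gripper open.
Joint ranges: [-3.1, 3.1], [-0.84, 2.19], [0.05, 2.79], [-1.13, 4.28], [0.06, 2.93], [-2.69, 2.69]. Speed limits (rad/s): [2.22, 2.22, 2.79, 3.14, 3.14, 3.14].

INTERFACE

Orientations are given as a unit quaternion [x, y, z, w].
In Python, from station import status, viewer, ticket gives the robot as it stands. The module is installed in compiled form; this text tells all that it offers.
- The arm moves only by the shell command python3 -m handwheel 'ROWS' [FORCE]. ROWS is JSON, one flat list of numbers, 7 for each row, row after row: the shift along the world's x, y, z in cm, then the turn, a rotation vector about the world's x, y, z in rad, then the opening, from -1 (shut) to 1 (fully open). A call has 1 to 12 rows; each row shifts and turns the commanded pose from where the row before left it; what a row does not reach is not made up. A row lasts 1/8 s, in which the tool goes at most 62.5 mm and 10.7 degrees, less where a joint would pass 70% of its speed; a pose out of reach is approached as far as the arm can. A call with a gripper value outside its range is refused whole. The fingers move at their own pace and stop on an object; FORCE is the grip in N (left out, the last holds). Time passes only in rows, so rows that do not move let the fingers close. It gives the time, the measured TCP pose, the force, the opening and the grip force at its end, in the units of the state.
- status.state(): the state, without advancing time (a new reading comes with each control period).
- viewer.snapshot(name): name is "scene" or "top" or "wrist"; returns a dict with "frame" (400x640x3 uint8, red, green, blue), "depth" (400x640 float32, mm along the optical axis (not along the pixel's ray), 0 where there is no reading), "fx", "fy", "cx", "cy" (pixels), "distortion" ([k1, k2, p1, p2, k3] as OpenCV has them; the pictures are not rectified), "rvec" (rotation vector, rad) and "tvec" (3), from world to camera coordinates, as OpenCV has them; the wrist camera has in their place "hand_eye" (4x4, takes a point from camera to tool coordinates, whose origin is the TCP and whose axes are the flange's). Camera axes: x right, y down, z forward; pixel columns grow to the right and rows downward; lengths in mm; the calibration is good to about 2 mm. A picture is of the moment at which its call begins: read the wrist's pose just before it.
- ticket.close_job(): hands the job in; it is judged then, once.
The state is a dict: "t": time; "joint_positions": joint angles; "qd": joint speeds; "joint_efforts": joint torques, N m; "eef_pos": TCP position; "eef_rot": TCP orientation; "force": force on the tool from outside, world axes, zero at the start; "moment": the same for the moment, N m; "width": finger opening in mm; "finger_force": force on a finger pad.
Only numpy, scipy, OpenCV 4.12 (cv2) and the standard library are available. Lean on these libraries where they do the work, as an engineer would, in place of code of your own. Each camera call takes 0.05 s, during which the arm holds its last target. There are 200 camera calls.

TASK

Check in the sample jar that stands on the balance: turn it so that its bar-code label squarely faces the window of the code reader beside the balance, and close the jar with the larger of the two loose covers. The cover must be seated level on the rim, set down gently rather than dropped; the jar stays upright on the pan, and the small cover, the small jar and the spatula are left where they are.

Things in the scene. Friction and masses are not known exactly. Their poses are not given: they have to be found in the camera images.
- jar: Open round grey plastic sample jar, 62 mm across, 80 mm high, wall 4 mm (mouth 54 mm), about 0.26 kg, loose on the balance pan. Origin: centre of its underside; z up; +x points out through the middle of its white bar-code label (40 mm wide round the wall, 46 mm high). It can be pinched across its diameter from above and turned in place or lifted.
- label (a point): Centre of the jar's label, 32 mm from the jar's axis along its +x and 36 mm above its underside.
- jar_rim (a point): Centre of the jar's mouth at rim height, 80 mm above the jar's underside.
- cover: Larger loose cover: steel disc 76 mm across, 5 mm thick; under it a boss 48 mm across, 6 mm high, that drops into the jar's mouth (3 mm spare all round); on top a black knob 20 mm across, 26 mm high. 0.12 kg, boss down on the bench. Origin: centre of the boss's underside; disc z 6 to 11 mm, knob top 37 mm. Seated, the disc lies on the rim, origin 6 mm below the rim centre.
- reader_window (a point): Centre of the dark window of the code reader: a grey block 66 mm wide, 50 mm deep, top 140 mm above the bench, on a post and black foot, fixed at the left (+y) side of the balance. Window 108 mm above the bench, 115 to 170 mm from the jar's axis; the point's -x axis points out of it, roughly towards the pan.
- pan (a point): Centre of the top of the balance's round steel pan, 130 mm in diameter, 65 mm above the bench. The balance is fixed: white housing about 190 mm wide and 280 mm deep, 50 mm high, display towards the robot; the jar starts up to 22 mm from the pan's centre.
- small_cover: Bystander: smaller steel cover of the same form, disc 52 mm in diameter, boss 32 mm in diameter, knob 16 mm in diameter and 20 mm high. It may have changed places with the larger cover. Origin: centre of its underside.
- small_jar: Bystander: open grey jar without a label, 44 mm in diameter, 55 mm high, on the bench. Origin: centre of its underside.
- spatula: Bystander: narrow steel lab spatula, 180 mm long, 14 mm wide, 5 mm thick, lying on the bench nearer the robot than the covers, about crosswise to the robot. Origin: under its middle.
Mind the look-alikes: they are no part of the job. Leave any purple or yellow look-alike of the jar alone.

How it is judged:
By the outcome, as a careful person would: the job done as asked, in the order asked, and still so for the second after the job is handed in, with the robot touching nothing.
It also fails if it takes over 58 s, if anything falls off the work surface, if the arm or the gripper's body presses on something with over 40 N, if the wrist force passes 120 N, or if a joint passes its speed limit or range.

## Working session

There is one attempt and no reset: what is moved stays moved. The work goes in short steps, Python scripts to look and compute and a shell command to move; the robot and the scene stay as the last step left them, time stands still between calls to the robot, and variables do not carry over. Pictures are saved under pics/ and viewed, at most 10 in all, crops included, and the job is handed in when it is done.

```bash
mkdir -p pics
cat > h.py <<'E'
import numpy as np, cv2
from station import status, viewer, ticket
from scipy.spatial.transform import Rotation as R
def snap(n):
    s=status.state(); c=viewer.snapshot(n)
    c['K']=np.array([[c['fx'],0,c['cx']],[0,c['fy'],c['cy']],[0,0,1.]]); c['D']=np.array(c['distortion'],float)
    if n=='wrist':
        T=np.eye(4);T[:3,:3]=R.from_quat(s['eef_rot']).as_matrix();T[:3,3]=s['eef_pos']
        c['T']=T@np.array(c['hand_eye'])
    else:
        M=np.eye(4);M[:3,:3]=cv2.Rodrigues(np.array(c['rvec'],float))[0];M[:3,3]=np.ravel(c['tvec']);c['T']=np.linalg.inv(M)
    return c
def cloud(c):
    v,u=np.mgrid[0:400,0:640]
    p=cv2.undistortPoints(np.stack([u,v],-1).reshape(-1,1,2).astype(float),c['K'],c['D']).reshape(400,640,2)
    d=c['depth'][...,None]
    P=np.concatenate([p*d,d],-1)@c['T'][:3,:3].T+c['T'][:3,3]
    P[c['depth']<=0]=np.nan
    return P
def onplane(c,u,v,z):
    p=cv2.undistortPoints(np.array([[[u,v]]],float),c['K'],c['D'])[0,0]
    r=c['T'][:3,:3]@np.array([p[0],p[1],1]);o=c['T'][:3,3]
    return o+r*(z-o[2])/r[2]
def save(n,im,s=1):
    cv2.imwrite('pics/'+n,cv2.resize(im[...,::-1],None,fx=s,fy=s,interpolation=cv2.INTER_CUBIC))
E
python3 - <<'E'
from h import *
import pickle
print(status.state())
for n in('scene','top'):
    c=snap(n);save(n+'.png',c['frame'],1.25);pickle.dump(c,open(n+'.pkl','wb'));print(c['T'].round(2))
E
```

```text
{'t': 0.0, 'joint_positions': array([-1.38159924e+00,  4.91569335e-01,  1.55943386e+00, -1.53566647e-05,
        1.09170551e+00, -1.05590743e-01]), 'qd': array([-0.00091767, -0.00106993,  0.00081162,  0.00112614, -0.00212584,
       -0.00108668]), 'joint_efforts': array([ 2.43996241e-03, -6.12647438e+01, -2.58185077e+01,  6.92722248e-02,
        4.82869043e-02, -1.29166151e-04]), 'eef_pos': array([ 181.56422492, -597.79760998,  214.06104547]), 'eef_rot': array([ 9.89156494e-01,  1.46864288e-01, -3.01264285e-05, -5.57254536e-04]), 'force': array([-0.22203213, -0.99669124,  0.33280808]), 'moment': array([-0.00174927, -0.0011368 ,  0.02554837]), 'finger_force': 0.0, 'width': 95.14658525162358}
[[-6.50000e-01  5.10000e-01 -5.60000e-01  1.12028e+03]
 [ 7.60000e-01  4.30000e-01 -4.90000e-01  4.64730e+02]
 [-1.00000e-02 -7.40000e-01 -6.70000e-01  7.89360e+02]
 [ 0.00000e+00  0.00000e+00  0.00000e+00  1.00000e+00]]
[[ 1.0000e-02 -9.9000e-01  1.6000e-01  3.8762e+02]
 [-1.0000e+00 -1.0000e-02  0.0000e+00 -3.0960e+01]
 [-0.0000e+00 -1.6000e-01 -9.9000e-01  9.7654e+02]
 [ 0.0000e+00  0.0000e+00  0.0000e+00  1.0000e+00]]
```

View pics/top.png

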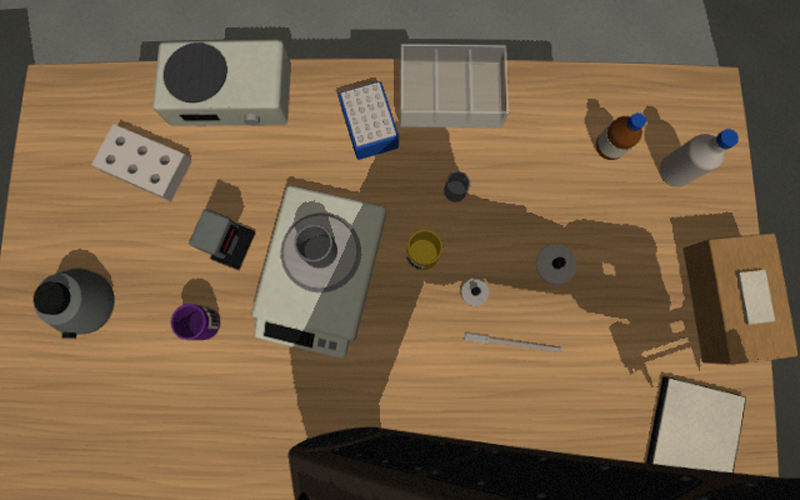

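View pics/scene.png

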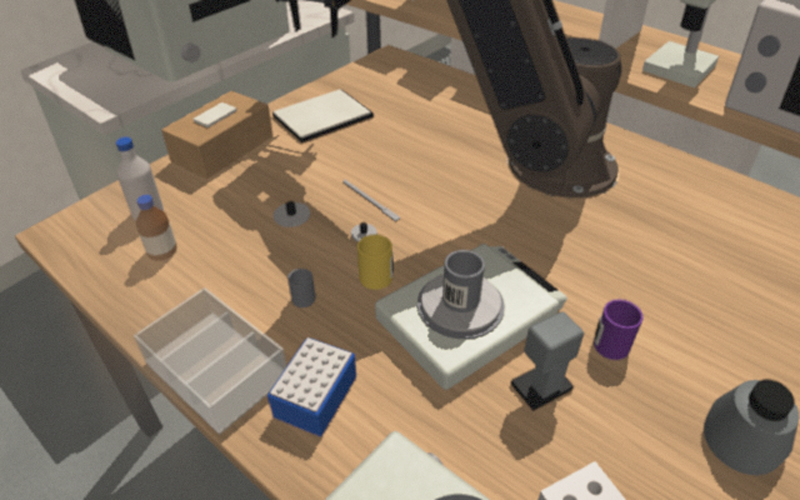

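Run:
```python
from h import *
import pickle
a=pickle.load(open('scene.pkl','rb'));b=pickle.load(open('top.pkl','rb'))
def fitc(X):
    A=np.c_[2*X,np.ones(len(X))];s=np.linalg.lstsq(A,(X**2).sum(1),rcond=None)[0];return s[:2],np.sqrt(s[2]+s[:2]@s[:2])
P=cloud(b);Q=cloud(a)
for nm,c,C in(('top',b,P),('scene',a,Q)):
    # reader top
    m=(abs(C[...,2]-140)<6)&(C[...,1]>80)&(C[...,1]<400)&(C[...,0]>300)&(C[...,0]<700)
    pts=C[m][:,:2]
    if len(pts)>20: print(nm,'reader',len(pts),cv2.minAreaRect(pts.astype(np.float32)),np.median(C[m][:,2]))
def at(u,v,C): return C[int(v/1.25),int(u/1.25)].round(1)
print('pan',at(345,270,P),'knob',at(559,263,P),'disc',at(545,275,P),'jar in',at(317,242,P),'reader',at(210,230,P))
m=(abs(P[...,2]-145)<6)&(np.hypot(P[...,0]-P[193,254][0],P[...,1]-P[193,254][1])<60)
print('rim',m.sum(),fitc(P[m][:,:2]),np.median(P[m][:,2]))
k=at(556,262,P)
for lo,hi in((5,16),(28,45)):
    m=(P[...,2]>lo)&(P[...,2]<hi)&(np.hypot(P[...,0]-k[0],P[...,1]-k[1])<60)
    x=P[m]; print('cover',m.sum(),cv2.minEnclosingCircle(x[:,:2].astype(np.float32)),x.mean(0),np.median(x[:,2]))
crop=np.hstack([cv2.resize(a['frame'][185:335,300:480],(480,400),interpolation=cv2.INTER_CUBIC)])
save('c1.png',a['frame'][185:335,320:480],4)
save('c2.png',b['frame'][140:290,140:320],4)
```

```text
top reader 867 ((549.2044067382812, 190.5037078857422), (226.72950744628906, 71.32422637939453), 81.30460357666016) 139.54622106070633
scene reader 1074 ((551.4033203125, 190.8822021484375), (227.43130493164062, 70.05261993408203), 82.22626495361328) 139.20547134217964
pan [507.9  55.   65. ] knob [ 527.8 -329.5   37.5] disc [ 508.4 -311.5    9.3] jar in [558.2 106.6  67.6] reader [562.5 271.8 138.7]
rim 199 (array([541.32361367, 100.49698045]), np.float64(28.854298765994997)) 144.22779075858352
cover 757 ((531.5569458007812, -321.0782470703125), 50.91880798339844) [ 528.57674744 -331.95600508   10.93769996] 10.919114386296997
cover 66 ((529.2272338867188, -332.6414794921875), 10.089154243469238) [ 528.61634078 -331.80420698   36.11371794] 36.80991947335281
```

View pics/c1.png

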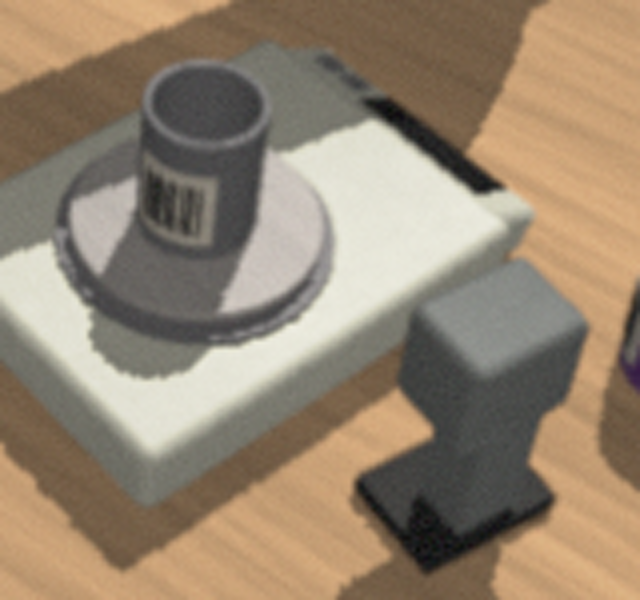

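View pics/c2.png

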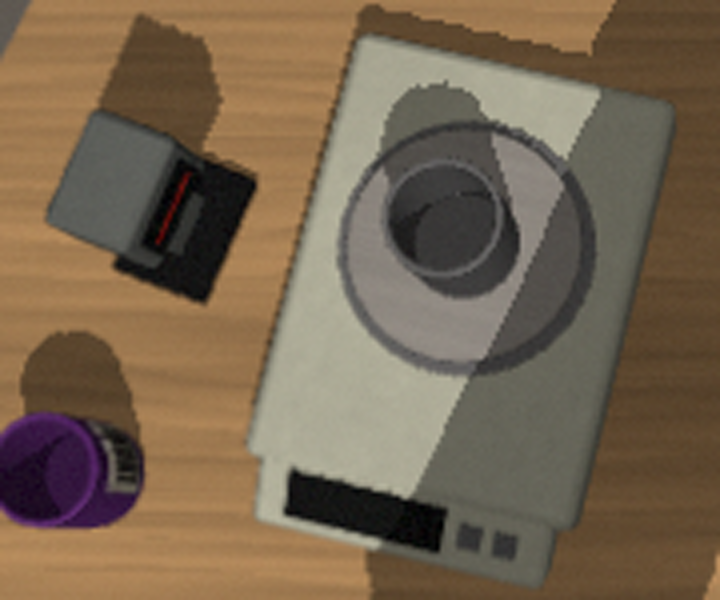

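Run:
```python
from h import *
import pickle
from scipy.optimize import least_squares
a=pickle.load(open('scene.pkl','rb'));b=pickle.load(open('top.pkl','rb'))
for c in(b,a):
    C=cloud(c)
    m=(abs(C[...,2]-140)<5)&(C[...,1]>170)&(C[...,1]<400)&(C[...,0]>300)&(C[...,0]<700)
    pts=C[m][:,:2];r=cv2.minAreaRect(pts.astype(np.float32));print('reader',r,cv2.boxPoints(r).round(1).tolist())
# window bar in top image: red line ends
print('red',onplane(b,140+188/4,140+172/4,108),onplane(b,140+160/4,140+245/4,108))
print('top face right edge',onplane(b,140+178/4,140+148/4,140),onplane(b,140+128/4,140+258/4,140), 'left', onplane(b,140+95/4,140+112/4,140),onplane(b,140+48/4,140+218/4,140))
# rim centre
for c,o,u,v,w,h in((a,(320,185),206,105,0,0),(b,(140,140),444,217,0,0)):
    print('rimc',onplane(c,o[0]+u/4,o[1]+v/4,145))
obs=np.array([[143,155],[216,185],[143,232],[216,248]])/4+[320,185]
def f(p):
    x,y,t=p;out=[]
    for h,s in((59,-1),(59,1),(13,-1),(13,1)):
        an=t+s*20/31;out.append([x+31.3*np.cos(an),y+31.3*np.sin(an),65+h])
    M=np.linalg.inv(a['T'])
    q=cv2.projectPoints(np.array(out),cv2.Rodrigues(M[:3,:3])[0],M[:3,3],a['K'],a['D'])[0][:,0]
    return (q-obs).ravel()
for t0 in(0,.5,-.5):
    s=least_squares(f,[542,100,t0]);print(s.x,np.degrees(s.x[2]),s.cost,s.fun.round(1))
s=least_squares(lambda t:f([542,100,t[0]]),[0]);print(np.degrees(s.x),s.cost)
```

```text
reader ((561.44775390625, 274.0746765136719), (49.31830596923828, 65.94723510742188), 70.27652740478516) [[522.0999755859375, 262.0], [584.2000122070312, 239.6999969482422], [600.7999877929688, 286.20001220703125], [538.7000122070312, 308.3999938964844]]
reader ((563.0670166015625, 274.66180419921875), (49.36451721191406, 65.08738708496094), 69.55382537841797) [[524.0, 262.8999938964844], [584.9000244140625, 240.1999969482422], [602.2000122070312, 286.3999938964844], [541.2000122070312, 309.20001220703125]]
red [571.30823818 241.92994595 108.        ] [531.95001279 254.62129404 108.        ]
top face right edge [577.0764101  237.82487268 140.        ] [519.83165046 260.21151567 140.        ] left [595.9282057 282.5196447 140.       ] [540.21347748 303.20662017 140.        ]
rimc [543.98174327 102.33018223 145.        ]
rimc [541.07340582  98.82175305 145.        ]
[5.46343540e+02 1.02133409e+02 2.80993229e-01] 16.099726114699052 3.285132500819381 [ 0.6  1.5  0.8 -0.3 -0.5 -1.5 -0.9  0.3]
[5.46343539e+02 1.02133411e+02 2.80993153e-01] 16.09972176219438 3.2851325008197048 [ 0.6  1.5  0.8 -0.3 -0.5 -1.5 -0.9  0.3]
[5.46343540e+02 1.02133410e+02 2.80993204e-01] 16.099724676029645 3.285132500819346 [ 0.6  1.5  0.8 -0.3 -0.5 -1.5 -0.9  0.3]
[16.39671064] 9.838767589635452
```

```bash
python3 -m handwheel '[4.3,3.3,0.6,0,0,0,1, 4.3,3.3,0.6,0,0,0,1, 4.3,3.3,0.6,0,0,0,1, 4.3,3.3,0.6,0,0,0,1, 4.3,3.3,0.6,0,0,0,1, 4.3,3.3,0.6,0,0,0,1, 4.3,3.3,0.6,0,0,0,1, 4.3,3.3,0.6,0,0,0,1, 0,0,0,0,0,0,1, 0,0,0,0,0,0,1]' 20
python3 - <<'E'
from h import *
import pickle
b=pickle.load(open('top.pkl','rb'))
print('pan',onplane(b,140+467/4,140+247/4,65))
c=snap('wrist');save('w1.png',c['frame'],1.25);pickle.dump(c,open('w1.pkl','wb'));print(c['T'].round(2))
P=cloud(c)
m=(P[...,2]>30)&(P[...,2]<45)&(np.hypot(P[...,0]-529,P[...,1]+332)<30);x=P[m]
if len(x): print('knob',len(x),x.mean(0),cv2.minEnclosingCircle(x[:,:2].astype(np.float32)))
m=(P[...,2]>6)&(P[...,2]<16)&(np.hypot(P[...,0]-529,P[...,1]+332)<50);x=P[m]
if len(x): print('disc',len(x),x.mean(0),np.median(x[:,2]),cv2.minAreaRect(x[:,:2].astype(np.float32)))
E
```

```text
t: 1.35
eef_pos: [525.3, -334.0, 262.2]
eef_rot: [0.989, 0.147, -0.0, -0.0]
force: [0.2, 0.1, -0.1]
width: 95.3
finger_force: 0.0
pan [539.16656413  98.09128551  65.        ]
[[ 2.9000e-01 -9.2000e-01 -2.5000e-01  5.9561e+02]
 [-9.6000e-01 -2.8000e-01 -8.0000e-02 -3.1247e+02]
 [-0.0000e+00  2.6000e-01 -9.6000e-01  4.3253e+02]
 [ 0.0000e+00  0.0000e+00  0.0000e+00  1.0000e+00]]
knob 203 [ 529.09403844 -331.8953089    36.83986759] ((528.8265991210938, -331.9873352050781), 9.773301124572754)
disc 2346 [ 529.63483336 -331.79338737   11.22206361] 11.206698465829987 ((528.3849487304688, -331.96722412109375), (74.57035827636719, 75.08599090576172), 18.14076042175293)
```

View pics/w1.png

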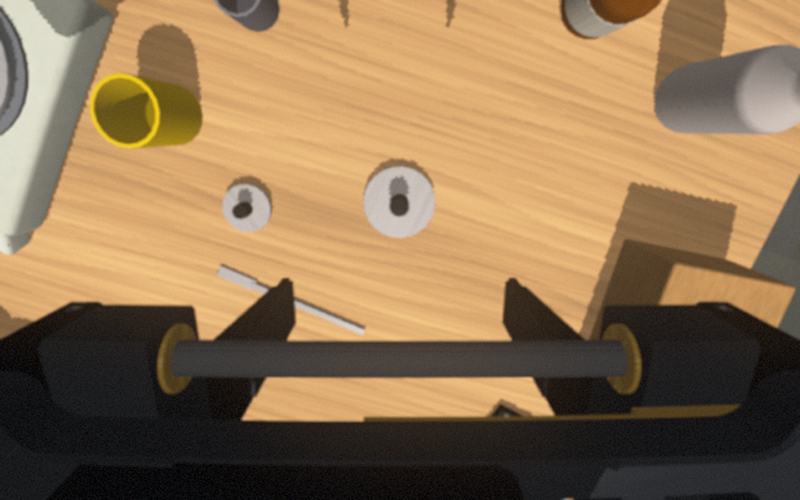

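```bash
python3 -m handwheel '[0.2,5.4,0,0,0,0,1, 0.2,5.4,0,0,0,0,1, 0.2,5.4,0,0,0,0,1, 0.2,5.4,0,0,0,0,1, 0.2,5.4,0,0,0,0,1, 0.2,5.4,0,0,0,0,1, 0.2,5.4,0,0,0,0,1, 0.2,5.4,0,0,0,0,1, 0,0,0,0,0,0,1, 0,0,0,0,0,0,1]'
cat >> h.py <<'E'
def fitc(X):
    A=np.c_[2*X,np.ones(len(X))];s=np.linalg.lstsq(A,(X**2).sum(1),rcond=None)[0];return s[:2],np.sqrt(s[2]+s[:2]@s[:2])
def rim(c,x0,y0):
    P=cloud(c);m=(abs(P[...,2]-145)<4)&(np.hypot(P[...,0]-x0,P[...,1]-y0)<45);x=P[m]
    return len(x),fitc(x[:,:2]),np.median(x[:,2])
E
python3 - <<'E'
from h import *
c=snap('wrist');print(rim(c,542,100))
save('w2.png',c['frame'],1.25)
P=cloud(c);m=(abs(P[...,2]-65)<4)&(np.hypot(P[...,0]-542,P[...,1]-100)<90)&(np.hypot(P[...,0]-542,P[...,1]-100)>40)
x=P[m];print(cv2.minEnclosingCircle(x[:,:2].astype(np.float32)),np.median(x[:,2]))
E
```

```text
t: 2.65
eef_pos: [541.5, 96.8, 262.6]
eef_rot: [0.989, 0.146, -0.0, 0.0]
force: [-0.1, 0.8, 0.1]
width: 94.9
finger_force: 0.0
(906, (array([541.51873965, 101.3680824 ]), np.float64(28.655391710024528)), np.float64(144.89879307921927))
((541.2802734375, 101.86420440673828), 64.92465209960938) 65.18178184161474
```

View pics/w2.png

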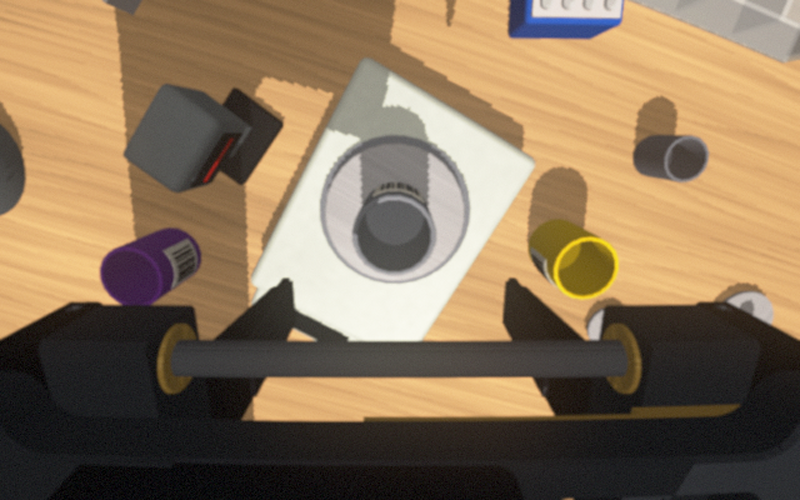

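```bash
python3 -m handwheel '[0,0.45,-3,0,0,0,1, 0,0,-4,0,0,0,1, 0,0,-4,0,0,0,1, 0,0,-3,0,0,0,1, 0,0,-1.7,0,0,0,1, 0,0,0,0,0,0,1, 0,0,0,0,0,0,0, 0,0,0,0,0,0,0, 0,0,0,0,0,0,-1, 0,0,0,0,0,0,-1, 0,0,0,0,0,0,-1, 0,0,0,0,0,0,-1]' 12
```

```text
t: 4.2
eef_pos: [541.8, 102.4, 106.1]
eef_rot: [0.989, 0.147, 0.0, 0.0]
force: [-1.6, -1.2, 5.8]
width: 62.2
finger_force: 12.0
```

```bash
python3 -m handwheel '[-0.3,0.1,0,0,0,0.147,-1, -0.3,0.1,0,0,0,0.147,-1, -0.3,0.1,0,0,0,0.147,-1, -0.3,0.1,0,0,0,0.147,-1, -0.3,0.1,0,0,0,0.147,-1, -0.3,0.1,0,0,0,0.147,-1, -0.3,0.1,0,0,0,0.147,-1, 0,0,0,0,0,0,-1, 0,0,0,0,0,0,-1]'
python3 - <<'E'
from h import *
import pickle
c=snap('scene');pickle.dump(c,open('s2.pkl','wb'));save('s2.png',c['frame'][165:315,290:490],4)
print(R.from_quat(status.state()['eef_rot']).as_matrix().round(3))
E
```

```text
t: 5.32
eef_pos: [520.9, 109.7, 106.1]
eef_rot: [0.79, 0.613, 0.0, 0.0]
force: [-0.7, 1.7, 6.4]
width: 62.5
finger_force: 12.0
[[ 0.248  0.969  0.001]
 [ 0.969 -0.248  0.   ]
 [ 0.     0.001 -1.   ]]
```

View pics/s2.png

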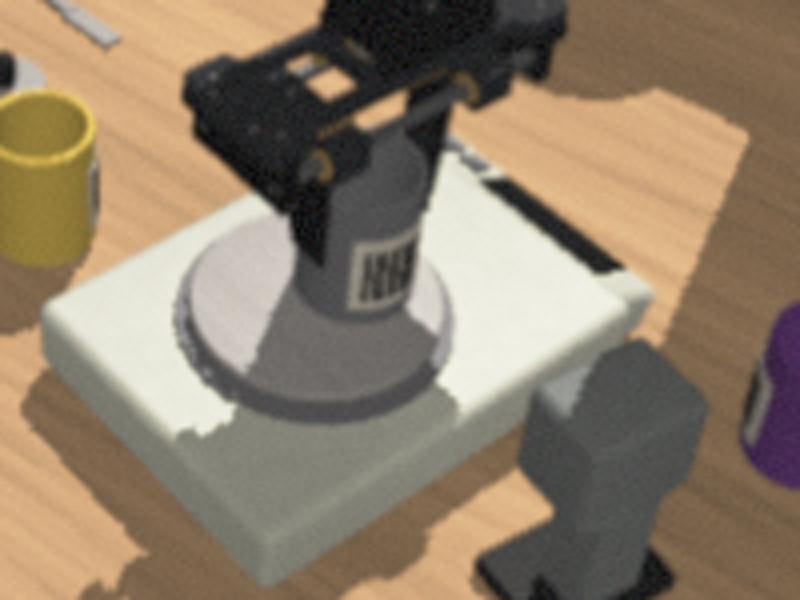

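Run:
```python
from h import *
import pickle
from scipy.optimize import least_squares
a=pickle.load(open('s2.pkl','rb'))
obs=np.array([[351,246],[420,227],[347,311],[414,297]])/4+[290,165]
M=np.linalg.inv(a['T'])
def f(p):
    x,y,t=p
    out=[[x+31.3*np.cos(t+s*20/31),y+31.3*np.sin(t+s*20/31),65+h] for h,s in((59,-1),(59,1),(13,-1),(13,1))]
    q=cv2.projectPoints(np.array(out),cv2.Rodrigues(M[:3,:3])[0],M[:3,3],a['K'],a['D'])[0][:,0]
    return (q-obs).ravel()
s=least_squares(f,[521,110,1.3]);print(s.x,np.degrees(s.x[2]),s.fun.round(1))
s=least_squares(lambda t:f([521,110,t[0]]),[1.3]);print(np.degrees(s.x),s.fun.round(1))
s=least_squares(lambda t:f([522.5,111.5,t[0]]),[1.3]);print(np.degrees(s.x),s.fun.round(1))
```

```text
[523.01242682 113.24473494   1.02623763] 58.79908484591555 [ 0.1  0.1  0.7  0.4 -0.7  0.2 -0.1 -0.8]
[60.18288719] [-0.3 -1.1  0.1 -1.1 -1.1 -1.1 -0.7 -2.3]
[60.23489721] [-0.1 -0.3  0.3 -0.4 -0.9 -0.3 -0.5 -1.6]
```

```bash
cat >> h.py <<'E'
def prof(c,x,y,hs=(52,58),z0=65,th=np.arange(-90,180,4)):
    M=np.linalg.inv(c['T']);g=c['frame'].astype(np.float32).mean(2);o=[]
    for t in np.radians(th):
        pts=np.array([[x+31*np.cos(t),y+31*np.sin(t),z0+h] for h in np.linspace(*hs,5)])
        q=cv2.projectPoints(pts,cv2.Rodrigues(M[:3,:3])[0],M[:3,3],c['K'],c['D'])[0][:,0].astype(np.float32)
        n=np.array([np.cos(t),np.sin(t),0]);vis=n@(c['T'][:3,3]-pts[2])>0
        o.append(int(cv2.remap(g,q[None,:,0].copy(),q[None,:,1].copy(),cv2.INTER_LINEAR).mean()) if vis else 0)
    return list(zip(th.tolist(),o))
E
python3 - <<'E'
from h import *
import pickle
a=pickle.load(open('scene.pkl','rb'));s2=pickle.load(open('s2.pkl','rb'));w=pickle.load(open('w1.pkl','rb'))
T=np.eye(4);T[:3,:3]=R.from_quat([.989,.1465,0,0]).as_matrix();T[:3,3]=[541.5,96.8,262.6]
w['T']=T@np.array(w['hand_eye']);w['frame']=cv2.resize(cv2.imread('pics/w2.png'),(640,400),interpolation=cv2.INTER_AREA)
sh=lambda p:' '.join(f'{t}:{v}' for t,v in p if v)
for h in((14,18),(20,52),(54,58)):
    print(h);print('scene',sh(prof(a,542,101,h)));print('w2',sh(prof(w,541.5,101.4,h)));print('s2',sh(prof(s2,521,109.5,h)))
E
```

```text
(14, 18)
scene -54:118 -50:118 -46:114 -42:107 -38:97 -34:89 -30:84 -26:80 -22:82 -18:87 -14:91 -10:92 -6:95 -2:104 2:107 6:105 10:109 14:112 18:112 22:112 26:115 30:118 34:115 38:121 42:122 46:108 50:84 54:73 58:73 62:71 66:71 70:70 74:70 78:68 82:68 86:72 90:75 94:89 98:101 102:121 106:139 110:153 114:161 118:163
w2 -50:116 -46:106 -42:111 -38:111 -34:115 -30:109 -26:95 -22:81 -18:85 -14:88 -10:77 -6:76 -2:91 2:90 6:83 10:81 14:107 18:100 22:92 26:82 30:97 34:94 38:94 42:111 46:116 50:112 54:101 58:102 62:105 66:109 70:110 74:111 78:118
s2 -54:120 -50:113 -46:100 -42:85 -38:74 -34:68 -30:65 -26:67 -22:69 -18:71 -14:73 -10:75 -6:74 -2:75 2:76 6:77 10:78 14:78 18:78 22:85 26:107 30:128 34:130 38:122 42:118 46:123 50:118 54:113 58:116 62:116 66:115 70:110 74:110 78:106 82:99 86:95 90:109 94:124 98:142 102:156 106:167 110:177 114:185 118:184
(20, 52)
scene -54:92 -50:93 -46:94 -42:92 -38:91 -34:88 -30:85 -26:77 -22:67 -18:64 -14:60 -10:56 -6:60 -2:75 2:74 6:70 10:80 14:97 18:84 22:75 26:81 30:97 34:97 38:119 42:128 46:111 50:85 54:74 58:73 62:72 66:71 70:71 74:70 78:69 82:68 86:68 90:7
[... 732 characters left out ...]
19 30:122 34:122 38:126 42:123 46:106 50:84 54:75 58:75 62:72 66:72 70:73 74:71 78:69 82:69 86:68 90:73 94:89 98:106 102:125 106:136 110:141 114:139 118:129
w2 -50:159 -46:150 -42:132 -38:103 -34:85 -30:107 -26:116 -22:121 -18:116 -14:118 -10:114 -6:116 -2:116 2:118 6:111 10:111 14:120 18:114 22:116 26:109 30:116 34:113 38:122 42:122 46:114 50:87 54:78 58:81 62:87 66:106 70:152 74:170 78:175
s2 -54:19 -50:16 -46:17 -42:15 -38:15 -34:18 -30:25 -26:23 -22:19 -18:20 -14:22 -10:30 -6:19 -2:40 2:62 6:74 10:77 14:79 18:78 22:85 26:106 30:132 34:135 38:131 42:129 46:128 50:126 54:125 58:127 62:124 66:120 70:116 74:115 78:114 82:114 86:113 90:125 94:141 98:164 102:181 106:192 110:200 114:198 118:176
```

```bash
python3 -m handwheel '[0,0,0,0,0,0.09,-1, 0,0,0,0,0,0.09,-1, 0,0,0,0,0,0,-1, 0,0,0,0,0,0,0.4, 0,0,0,0,0,0,1, 0,0,0,0,0,0,1, 0,0,0,0,0,0,1, 0,0,2,0,0,0,1, 0,0,4,0,0,0,1, 0,0,4,0,0,0,1, 0,0,4,0,0,0,1, 0,0,2,0,0,0,1]'
python3 -m handwheel '[0,1,0,0,0,0,1, 0,1,0,0,0,0,1, 0,0,0,0,0,0,1]'
python3 - <<'E'
from h import *
import pickle
c=snap('wrist');s=snap('scene');pickle.dump((c,s),open('v3.pkl','wb'))
r=rim(c,521,110);print(r);r=r[1][0]
save('w3.png',c['frame'],1.25)
sh=lambda p:' '.join(f'{t}:{v}' for t,v in p if v)
for h in((20,52),(54,58)):
    print(h);print('w',sh(prof(c,*r,h)));print('s',sh(prof(s,*r,h)))
E
```

```text
t: 6.88
eef_pos: [520.9, 109.5, 267.8]
eef_rot: [0.73, 0.683, 0.001, 0.001]
force: [-0.4, -0.1, -0.1]
width: 94.8
finger_force: 0.0
t: 7.25
eef_pos: [520.2, 130.3, 264.5]
eef_rot: [0.73, 0.683, -0.001, -0.001]
force: [0.1, 0.5, -0.0]
width: 94.9
finger_force: 0.0
(882, (array([520.12444299, 109.61707644]), np.float64(28.692393317232966)), np.float64(144.92919172096694))
(20, 52)
w 18:103 22:101 26:98 30:97 34:102 38:107 42:106 46:89 50:78 54:83 58:78 62:71 66:81 70:92 74:83 78:73 82:98 86:98 90:93 94:78 98:97 102:94 106:102 110:122 114:122 118:107 122:94 126:97 130:104 134:113 138:130 142:151 146:172 150:184 154:190
s -54:95 -50:90 -46:82 -42:74 -38:66 -34:63 -30:64 -26:65 -22:66 -18:69 -14:70 -10:70 -6:71 -2:72 2:74 6:73 10:74 14:75 18:76 22:75 26:76 30:80 34:101 38:126 42:127 46:102 50:79 54:83 58:76 62:68 66:71 70:73 74:66 78:63 82:63 86:65 90:78 94:101 98:129 102:151 106:170 110:182 114:190 118:193
(54, 58)
w 18:103 22:99 26:93 30:85 34:87 38:107 42:119 46:126 50:119 54:119 58:118 62:120 66:116 70:120 74:115 78:113 82:121 86:122 90:123 94:133 98:151 102:151 106:160 110:163 114:151 118:114 122:88 126:89 130:90 134:99 138:122 142:149 146:170 150:184 154:190
s -54:103 -50:99 -46:90 -42:79 -38:69 -34:63 -30:63 -26:64 -22:65 -18:67 -14:70 -10:72 -6:73 -2:73 2:74 6:74 10:75 14:74 18:77 22:75 26:75 30:80 34:99 38:119 42:127 46:124 50:122 54:127 58:122 62:120 66:116 70:116 74:109 78:107 82:102 86:101 90:108 94:135 98:160 102:181 106:196 110:203 114:207 118:210
```

View pics/w3.png

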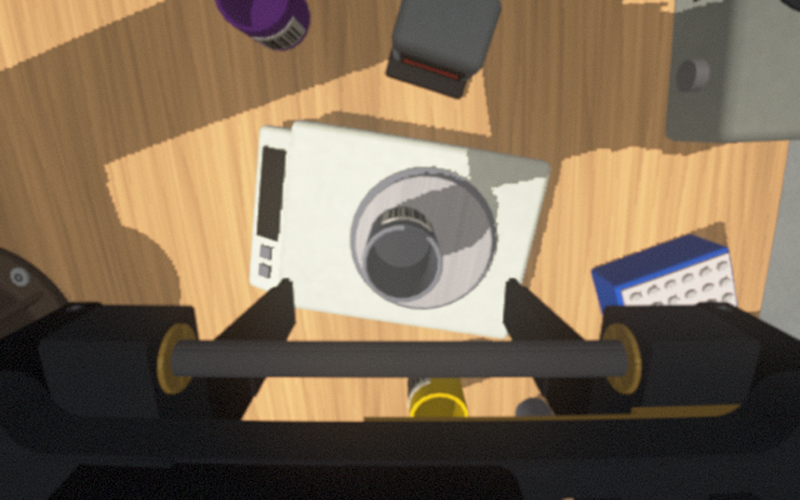

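```bash
python3 -m handwheel '[0.1,-5.1,0,0,0,0,1, 0.1,-5.1,0,0,0,0,1, 0.1,-5.1,0,0,0,0,1, 0.1,-5.1,0,0,0,0,1, 0.1,-5.1,0,0,0,0,1, 0.1,-5.1,0,0,0,0,1, 0.1,-5.1,0,0,0,0,1, 0.1,-5.1,0,0,0,0,1, 0.1,-5.1,0,0,0,0,1, 0,-0.3,0,0,0,0,1, 0,0,0,0,0,0,1, 0,0,0,0,0,0,1]'
python3 -m handwheel '[0,0,-5,0,0,0,1, 0,0,-5,0,0,0,1, 0,0,-5,0,0,0,0.3, 0,0,-4,0,0,0,0.1, 0,0,-2,0,0,0,0, 0,0,-1,0,0,0,0, 0,0,0,0,0,0,0, 0,0,0,0,0,0,0]'
```

```text
t: 8.85
eef_pos: [529.7, -331.4, 265.7]
eef_rot: [0.73, 0.683, 0.0, -0.0]
force: [-0.4, -0.3, 0.4]
width: 95.2
finger_force: 0.0
t: 9.85
eef_pos: [530.1, -332.6, 46.8]
eef_rot: [0.73, 0.683, 0.0, 0.001]
force: [0.0, 0.3, 0.7]
width: 48.3
finger_force: 0.0
```

```bash
python3 -m handwheel '[-0.1,0.05,-1.5,0,0,0,0, 0,0,-1,0,0,0,0, 0,0,-0.6,0,0,0,0, 0,0,0,0,0,0,0, 0,0,0,0,0,0,-0.4, 0,0,0,0,0,0,-1, 0,0,0,0,0,0,-1, 0,0,0,0,0,0,-1]' 20
python3 -m handwheel '[0,0,1,0,0,0,-1, 0,0,3,0,0,0,-1, 0,0,5,0,0,0,-1, 0,0,5,0,0,0,-1, 0,0,5,0,0,0,-1, 0,0,3,0,0,0,-1, 0,0,0,0,0,0,-1, 0,0,0,0,0,0,-1]'
python3 - <<'E'
from h import *
for k in range(2):
    c=snap('scene');P=cloud(c);e=np.array(status.state()['eef_pos'])
    m=(abs(P[...,2]-(e[2]-3))<12)&(np.hypot(P[...,0]-e[0],P[...,1]-e[1])<50)
    print(e,m.sum(),P[m].mean(0),cv2.minEnclosingCircle(P[m][:,:2].astype(np.float32)))
x=P[m];A=np.c_[x[:,:2]-e[:2],np.ones(len(x))];print(np.linalg.lstsq(A,x[:,2],rcond=None)[0])
save('s4.png',c['frame'],1.25)
E
```

```text
t: 10.85
eef_pos: [528.7, -332.1, 14.9]
eef_rot: [0.73, 0.683, 0.0, 0.0]
force: [-0.3, -0.8, 1.4]
width: 19.7
finger_force: 20.0
t: 11.85
eef_pos: [528.1, -331.7, 233.7]
eef_rot: [0.73, 0.683, -0.0, -0.001]
force: [-0.6, 0.4, -2.4]
width: 19.4
finger_force: 20.0
[ 528.0897764  -331.65164154  233.24315248] 423 [ 534.57741194 -323.64312678  230.29287059] ((529.8325805664062, -331.3392333984375), 39.048763275146484)
[ 528.15578314 -331.72438857  233.13307323] 428 [ 534.84763843 -323.54994648  229.93678211] ((527.0300903320312, -331.0702209472656), 40.05219268798828)
[-3.30507246e-02 -3.82574217e-02  2.30470686e+02]
```

View pics/s4.png

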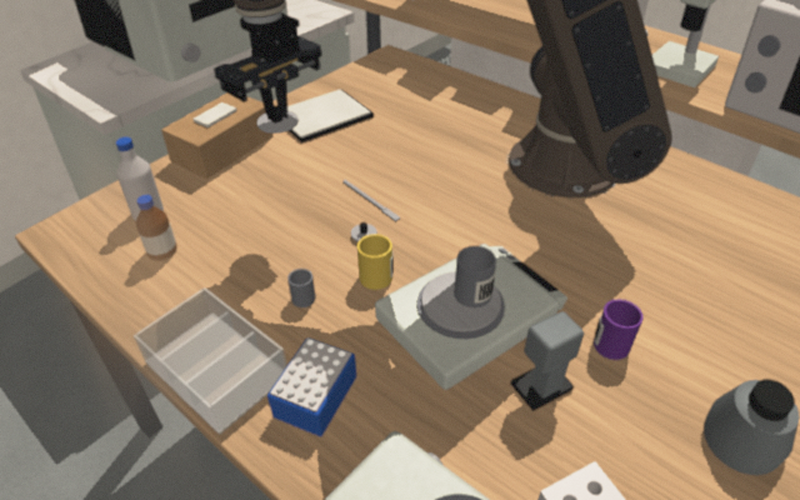

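```bash
python3 -m handwheel '[0,3,0,0,0,0,-1, -0.1,5,0,0,0,0,-1, -0.1,5,0,0,0,0,-1, -0.1,5,0,0,0,0,-1, -0.1,5,0,0,0,0,-1, -0.1,5,0,0,0,0,-1, -0.1,5,0,0,0,0,-1, -0.1,5,0,0,0,0,-1, -0.1,4,0,0,0,0,-1, 0,2.1,0,0,0,0,-1, 0,0,0,0,0,0,-1, 0,0,0,0,0,0,-1]'
python3 -m handwheel '[0,0,-2,0,0,0,-1, 0,0,-2,0,0,0,-1, 0,0,-1.5,0,0,0,-1, 0,0,0,0,0,0,-1, 0,0,0,0,0,0,-1, 0,0,0,0,0,0,-1]'
python3 - <<'E'
from h import *
s=[status.state()for _ in range(3)][-1];print(s['eef_pos'],s['eef_rot'])
c=snap('wrist');print(rim(c,520,110));P=cloud(c);e=s['eef_pos']
m=(abs(P[...,2]-(e[2]-4))<4)&(np.hypot(P[...,0]-e[0],P[...,1]-e[1])<45);x=P[m];print(m.sum(),x.mean(0),cv2.minEnclosingCircle(x[:,:2].astype(np.float32)))
E
```

```text
t: 13.45
eef_pos: [520.5, 108.4, 234.0]
eef_rot: [0.73, 0.683, -0.0, -0.0]
force: [-0.1, -0.6, -1.3]
width: 20.0
finger_force: 20.0
t: 14.2
eef_pos: [520.9, 108.9, 180.3]
eef_rot: [0.73, 0.683, 0.0, 0.0]
force: [0.6, 0.2, -0.5]
width: 19.6
finger_force: 20.0
[520.92076174 108.92061915 180.31449656] [7.30393356e-01 6.83026454e-01 4.83013674e-04 4.18773811e-04]
(7, (array([520.61254372, 122.75328951]), np.float64(17.511446278012198)), np.float64(142.52868007856307))
6148 [521.61397273 125.93620707 176.70076872] ((520.5883178710938, 109.6439208984375), 37.38664627075195)
```

```bash
python3 -m handwheel '[-0.05,0,-1,0,0,0,-1, 0,0,-0.5,0,0,0,-1, 0,0,-0.2,0,0,0,-1, 0,0,-0.2,0,0,0,-1, 0,0,-0.2,0,0,0,-1, 0,0,-0.2,0,0,0,-1, 0,0,0,0,0,0,-1, 0,0,0,0,0,0,-1]'
```

```text
t: 15.25
eef_pos: [520.2, 109.0, 156.7]
eef_rot: [0.73, 0.683, 0.0, 0.0]
force: [0.1, 0.4, -1.3]
width: 19.4
finger_force: 20.0
```

Boss is inside the mouth, without contact force. The last 3 mm, in small steps.

```bash
python3 -m handwheel '[0,0,-0.1,0,0,0,-1, 0,0,-0.1,0,0,0,-1, 0,0,-0.05,0,0,0,-1, 0,0,0,0,0,0,-1, 0,0,0,0,0,0,-1]'
python3 -m handwheel '[0,0,-0.05,0,0,0,-1, 0,0,0,0,0,0,-1, 0,0,0,0,0,0,-1]'
```

```text
t: 15.88
eef_pos: [520.1, 108.9, 154.2]
eef_rot: [0.73, 0.683, 0.0, 0.0]
force: [0.5, 0.2, -0.7]
width: 19.5
finger_force: 20.0
t: 16.25
eef_pos: [520.2, 108.9, 153.8]
eef_rot: [0.73, 0.683, 0.0, 0.0]
force: [-1.0, -0.2, 2.2]
width: 19.8
finger_force: 20.0
```

```bash
python3 -m handwheel '[0,0,-0.02,0,0,0,-1, 0,0,0,0,0,0,-0.4, 0,0,0,0,0,0,-0.2, 0,0,0,0,0,0,0, 0,0,0,0,0,0,0, 0,0,1,0,0,0,0, 0,0,2,0,0,0,0, 0,0,4,0,0,0,0, 0,0,4,0,0,0,0, 0,-2,0,0,0,0,0, 0,0,0,0,0,0,0, 0,0,0,0,0,0,0]'
python3 - <<'E'
from h import *
c=snap('wrist');s=snap('scene');t=snap('top')
for n,k in(('w',c),('s',s),('t',t)):
    P=cloud(k);m=(abs(P[...,2]-150)<5)&(np.hypot(P[...,0]-520,P[...,1]-109)<55);x=P[m]
    A=np.c_[x[:,:2]-[520,109],np.ones(len(x))]
    print(n,m.sum(),cv2.minEnclosingCircle(x[:,:2].astype(np.float32)),np.linalg.lstsq(A,x[:,2],rcond=None)[0])
print(' '.join(f'{a}:{v}' for a,v in prof(s,520.1,109.6,(20,52)) if v and a>10))
save('s5.png',s['frame'][165:315,290:490],4)
E
```

```text
t: 17.75
eef_pos: [520.0, 89.2, 263.4]
eef_rot: [0.731, 0.683, -0.0, -0.0]
force: [-0.4, 0.5, 0.1]
width: 47.7
finger_force: 0.0
w 5028 ((519.2232055664062, 108.45979309082031), 37.95964431762695) [1.69717907e-04 3.16769462e-05 1.50241474e+02]
s 737 ((519.62939453125, 108.80592346191406), 39.459171295166016) [-7.99561376e-03 -4.01793967e-03  1.50028835e+02]
t 1 ((512.6402587890625, 71.31526947021484), 9.999999747378752e-05) [-0.74530073 -3.81621888  0.10126699]
14:76 18:77 22:78 26:77 30:81 34:101 38:127 42:130 46:103 50:80 54:85 58:77 62:69 66:71 70:73 74:66 78:62 82:64 86:66 90:79 94:103 98:130 102:153 106:172 110:184 114:191 118:195
```

View pics/s5.png

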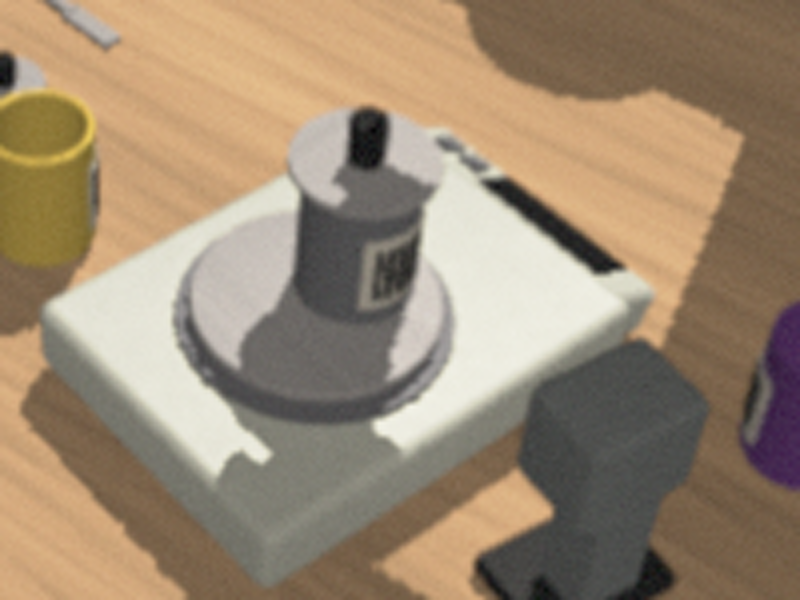

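The cover sits level, with its disc top at 150 mm (knob at pixel (368,138)). The label has not moved since the turn (left edge at pixel x≈362), and the gripper is clear. Handing in.

```bash
python3 -c "
from station import ticket;print(ticket.close_job())"
```

```text
the job is handed in; nothing more can be done
None
```

I turned the jar's label to about 75° (readings 72° and 77°; the window's centre bears about 77°, its face about 70°), slid the jar about 23 mm on the pan to face it more squarely, seated the larger cover level on the rim, left the other items untouched, and handed the job in at about 18 s; no verdict was returned.

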